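# Switch the roller mixer off and load a jar

## Task

The bench supply is dead and the roller mixer was left running when it went. Before it comes back, set the mixer's forward-off-reverse toggle to its centre off position, without letting it go over to the other side, and only then take the wide-mouthed jar (the fatter one, with the wide cap) from the foam tray and lay it gently, along the rollers, in the empty gap nearest the robot, its whole length on the rollers. Leave the other bottles, jars and boxes where they are.

Things in the scene. Friction and masses are not known exactly. Their poses are not given: they have to be found in the camera images.
- mixer: Roller mixer, white housing 210 (x) by 320 (y) mm, fixed to the bench. Origin: centre of its underside; z up; x points roughly away from the robot, y along the rollers. At the -y end is a bearing block, y from -160 to -135 mm, 105 mm high; at the +y end the drive housing, y from 60 to 160 mm, whose flat top (the control deck) is 105 mm high and carries the toggle.
- rollers (a point): Middle of the set of four black rubber rollers, 83 mm above the bench; axes as the mixer. The rollers lie along y, are 28 mm thick and 194 mm long (97 mm to either side of this point) and have their axes at x = -72, -24, 24 and 72 mm from it, at its height; their tops are 97 mm above the bench. They stand still, held by the dead drive.
- toggle (a joint): Lever angle of the forward-off-reverse switch, rad: 0 = upright = off, about +0.36 = leaning to the mixer's +x (forward, where it starts), about -0.36 = leaning to its -x (reverse). Sprung rest positions: let go between about -0.16 and +0.16 it snaps to 0, otherwise to the nearer end. At the tip it takes about 5 N to leave an end and 4 N to leave the centre.
- switch_pivot (a point): Point on the deck, 105 mm above the bench, about which the toggle swings in the mixer's x-z plane. Axes as the mixer. Around it a steel nut and bushing, 19 mm wide, stand 8 mm above the deck. At x = -78 mm from it is a round black speed dial (25 mm wide, 15 mm high, does not turn here), at x = +78 mm a small pilot lamp.
- toggle_tip (a point): End of the toggle's steel bat lever, 47 mm from the pivot. The lever is 8 mm thick near the nut and 11.5 mm thick over its last 11 mm.
- front_gap (a point): Where the centre of the jar should come to lie: over the gap between the two rollers nearest the robot (x = -48 mm on the mixer), mid-length of the rollers, 114 mm above the bench, which is where the axis of the jar lies when it rests on both rollers. Axes as the mixer (y along the rollers).
- jar: Wide-mouthed amber glass jar lying on its side, 50 mm in diameter, 95 mm long, 0.13 to 0.25 kg, with a paper label and a white ribbed cap 45 mm wide and 20 mm long (cap at the own +y end). Origin: on its axis at mid-length; own y along the axis. May lie on the rollers with its cap to either end.
- tray: White moulded foam tray, fixed, 215 (x) by 160 (y) by 34 mm. Origin: centre of its underside. Two V-shaped nests run along its y at x = -52 and +52 mm, 12 mm deep; the jar's axis lies 17 mm above the tray's top (51 mm above the bench), so that its sides stand free.
- bottle: Slimmer amber bottle with a thin neck and small cap, 40 mm in diameter, 104 mm long, lying in the tray's other nest (either one). Origin: on its axis at mid-length, own y along the axis. Leave it.
- tube: Clear plastic capped tube, 28 mm in diameter, with a white cap 25 mm wide, 106 mm long, lying in the mixer's gap farthest from the robot. Origin: on its axis at mid-length, own y along the axis. Leave it.
- stain1: Standing small jar with white cap, 42 mm wide, 71 mm high, origin under its centre. Leave it.
- stain2: Another such jar, with darker glass. Leave it.
- stain3: Another such jar. Leave it.
- canister: White plastic bottle, 80 mm wide, 176 mm high, origin under its centre. Leave it.
- carton: Blue cardboard glove carton, 90 by 180 by 85 mm, origin under its centre. Leave it.
Not all that is in view belongs to the job. Leave any purple or red look-alike of the jar alone.

How it is judged (in metres and radians):
On the way, in this order (a step that is already met when the one before it is completed fails the run):
1. the toggle stands in its centre off position (value of joint toggle between -0.07 and 0.07 rad), for 0.3 s.
2. the jar lies at rest on the two rollers nearest the robot (x of jar in the frame of front_gap between -0.006 and 0.006 m and y of jar in the frame of front_gap between -0.049 and 0.049 m and z of jar in the frame of front_gap between -0.005 and 0.005 m and angle between the y axis of jar and the y axis of mixer, either way round below 0.1 rad and linear speed of jar below 0.02 m/s and angular speed of jar below 0.3 rad/s), for 0.3 s.
At the end, for the whole second after the job is handed in: The toggle stands at off (within 0.07 rad of upright) and the jar lies still in the gap nearest the robot, resting on both rollers: its centre within 6 mm across and 5 mm in height of the resting place and within 49 mm of mid-length of the rollers, its axis within 0.1 rad of theirs (all of step 1 and all of step 2); the robot touches nothing.
It fails at once if the toggle goes over to the reverse side (value of joint toggle below -0.2 rad).
It fails at once if the jar is dropped or thrown (it moves fast while out of the fingers) (linear speed of jar above 0.45 m/s and contact force between the fingers and jar below 0.05 N).
It fails at once if the jar is knocked or pressed hard on the mixer (contact force between jar and mixer above 60 N).
It fails at once if another bottle, jar or box is pushed away (more than 25 mm) or tipped (distance of any of bottle, tube, stain1, stain2, stain3, canister, carton from where it was at the start of the episode above 0.025 m or angle between any of stain1, stain2, stain3, canister, carton's own z axis and vertical above 0.5 rad).
It also fails if it takes over 51 s, if anything falls off the work surface, if the arm or the gripper's body presses on something with over 40 N, if the wrist force passes 120 N, or if a joint passes its speed limit or range.

## Robot

A 7-joint arm with a two-finger parallel gripper is mounted at the origin on the work surface. World frame = base frame: x ahead of the robot, y to its left, z up, the work surface at z = 0. Lengths are in m, angles in degrees, forces in N, time in s.
With the tool pointing down it reaches from about 0.425 to 0.8 m from the base axis. Payload 8.3 kg.
Tool frame: the origin (TCP) lies at the very end of the fingers, on their centre line; the grasp point (between the pads) lies 19 mm behind it; z points along the fingers, y is the direction in which the jaws open and shut (so a half turn about z gives the same grasp; the last joint's range is limited). The gripper opens to 85 mm and grips with 20 to 120 N. Pads are 22 mm wide; open, the fingers measure 114 mm over their backs; the gripper's body (76 mm by 85 mm) begins 54 mm behind the grasp point. The pads swing forward as they close: fully open they stand 13 mm farther back than shut.
Start: joints at [65.323, 21.967, 0.94, 78.501, -0.361, 79.538, -2.664], TCP at [0.225, -0.583, 0.231] pointing down, gripper open.
Joint ranges: [-169.22, 169.22], [-14.56, 117.87], [-87.37, 89.26], [10.42, 133.3], [-82.24, 262.24], [0.94, 117.77], [-172.7, 172.7]. Speed limits (degrees/s): [136.94, 136.94, 172.46, 172.46, 180, 180, 180].

## Interface

Orientations are given as a 3x3 rotation matrix whose columns are the frame's x, y, z axes.
In Python, from station import robot gives the robot as it stands.
- The arm moves only by the tool play_rows, never from a script. Its argument "motion" is text: rows parted by semicolons, each of 7 numbers parted by spaces: the opening, from 0 (shut) to 1 (fully open), then the shift along the tool's x, y, z scaled (see below), then the turn, a rotation vector about the tool's x, y, z scaled (see below). A call has 1 to 20 rows; each row is the pose to reach, as a shift and turn from the pose measured when the call began, along the tool's axes at that moment; what a row does not reach only later rows make up. The controller multiplies each number of a shift by 80 mm and each number of a turn by 2 rad. A row lasts 1/12 s, in which the tool goes at most 41.7 mm and 7.16 degrees, less where a joint would pass 70% of its speed; a pose out of reach is approached as far as the arm can. A call with a number of a shift or a turn outside -1 to 1 is refused whole. A call with a gripper value outside its range is refused whole. The fingers move at their own pace and stop on an object; "force" is the grip in N (left out, the last holds). Time passes only in rows, so rows that repeat a pose let the fingers close. It gives the time, the measured TCP pose, the force and the opening at its end, in the units of the state.
- robot.get_state(): the state, without advancing time (a new reading comes with each control period).
- robot.read_camera(name): name is "scene" or "top"; returns the picture (420x560x3 uint8, red, green, blue); there is no depth.
- robot.camera_info(name): a dict with "K" (3x3 intrinsics, pixels), "dist_coeffs" ([k1, k2, p1, p2, k3] as OpenCV has them; the pictures are not rectified), "rvec" (rotation vector, rad) and "tvec" (3), from world to camera coordinates, as OpenCV has them. Camera axes: x right, y down, z forward; pixel columns grow to the right and rows downward; lengths in m; the calibration is good to about 2 mm. A picture is of the moment at which its call begins. camera_info takes no time and is no camera call.
- robot.close_job(): hands the job in, once; it reports no verdict.
Trained networks look in the newest picture that a camera, given by its name, has taken for a name from the list of things; names that differ only in an ending like _2 or _b are one class to them, and where a whole thing is asked for, a point or a joint stands for the part that bears it (a point fixed in the world has none). Each returns a list of dicts, best first, with "confidence" (0 to 1); they miss things now and then, are a little off and sometimes report something else, mostly with a low value. They report only what shows in the picture. A call takes as long as a camera call. They do not tell look-alikes from the thing itself.
- robot.masks_of(label, camera): "mask" (420x560 bool, what is visible of it).
- robot.place_of(label, camera): "location" ([x, y, z] in m, in world coordinates, good to about 4 mm: a listed point, or the origin of a listed thing).
The state is a dict: "time": time; "joints": joint angles; "joint_velocities": joint speeds; "joint_torque": joint torques, N m; "tool_pos": TCP position; "orientation": TCP orientation; "ft_force": force on the tool from outside, world axes, zero at the start; "wrist_torque": the same for the moment, N m; "opening": finger opening in m.
Only numpy, scipy, OpenCV 4.12 (cv2) and the standard library are available. Lean on these libraries where they do the work, as an engineer would, in place of code of your own. Each camera call takes 0.05 s, during which the arm holds its last target.

## Working session

There is one attempt and no reset: what is moved stays moved. The work goes in short steps, Python scripts to look and compute and a tool call to move; the robot and the scene stay as the last step left them, time stands still between calls to the robot, and variables do not carry over. Pictures are saved under pics/ and viewed, and the job is handed in when it is done.

Besides the shell and the picture viewer there is one more tool, called by a JSON object that holds its "api" and its "payload". play_rows: Moves the arm, as the interface text tells. Shifts and turns lie within -1 to 1; 1 stands for 80 mm of shift or 2 rad of turn. Its arguments: {"type":"object","properties":{"motion":{"type":"string"},"force":{"type":"number"}},"required":["motion"]}

```bash
ls; mkdir -p pics; python3 - <<'E'
from station import robot
import cv2
for n in("scene","top"):
    im=robot.read_camera(n); cv2.imwrite(f"pics/{n}0.png",im[:,:,::-1])
    i=robot.camera_info(n); print(n,{k:__import__('numpy').round(v,3).tolist() for k,v in i.items() if k!='name'})
    for l in ["mixer","rollers","switch_pivot","toggle_tip","front_gap","jar","tray","bottle","tube"]:
        try:
            for d in robot.place_of(l,n)[:3]: print(l,d)
        except Exception as e: print(l,e)
print(robot.get_state())
E
```

```text
pics
scene {'K': [[401.367, 0.0, 280.313], [0.0, 401.367, 205.054], [0.0, 0.0, 1.0]], 'dist_coeffs': [-0.068, 0.0, 0.0, 0.0, 0.0], 'rvec': [1.112, 2.353, -1.055], 'tvec': [0.366, -0.184, 1.54]}
mixer {'location': [0.5411, 0.1259, -0.0012], 'confidence': 0.75}
mixer {'location': [0.6813, -0.1221, -0.0011], 'confidence': 0.45}
rollers {'location': [0.5456, 0.0903, 0.0834], 'confidence': 0.65}
switch_pivot {'location': [0.5336, 0.2353, 0.1048], 'confidence': 0.95}
toggle_tip {'location': [0.5458, 0.2404, 0.1485], 'confidence': 0.54}
toggle_tip {'location': [0.5347, 0.2334, 0.1011], 'confidence': 0.52}
front_gap {'location': [0.4934, 0.0849, 0.1173], 'confidence': 0.82}
front_gap {'location': [0.7362, 0.1873, -0.0011], 'confidence': 0.67}
jar {'location': [0.3491, -0.4755, 0.0234], 'confidence': 0.82}
jar {'location': [0.4666, -0.3036, 0.0522], 'confidence': 0.69}
jar {'location': [0.2891, -0.3025, 0.0273], 'confidence': 0.69}
tray {'location': [0.7762, 0.0252, -0.0], 'confidence': 0.68}
tray {'location': [0.5108, -0.2873, 0.0013], 'confidence': 0.61}
bottle {'location': [0.5645, -0.2646
[... 1331 characters left out ...]
350426]), 'joint_velocities': array([ 0.07156051, -0.08284601, -0.01528254,  0.08037787, -0.01441471,
       -0.02751705, -0.00497677]), 'joint_torque': array([ 5.25997984e-05, -6.27341294e+01,  8.42855405e-01, -3.72081041e+01,
        1.65535830e-02,  2.68047654e-03,  3.76664673e-05]), 'tool_pos': array([ 0.22477705, -0.58317485,  0.23129964]), 'orientation': array([[ 9.33100855e-01,  3.59614779e-01,  6.51484351e-05],
       [ 3.59614777e-01, -9.33100858e-01,  4.09632890e-05],
       [ 7.55210648e-05, -1.47945400e-05, -9.99999997e-01]]), 'ft_force': array([ 0.1888163 ,  0.37054098, -0.70750121]), 'wrist_torque': array([-0.00810603, -0.00352066,  0.0026144 ]), 'opening': 0.08568226946190603}
```

View pics/scene0.png

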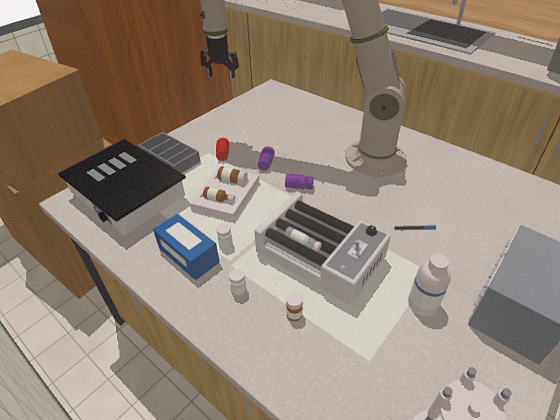

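View pics/top0.png

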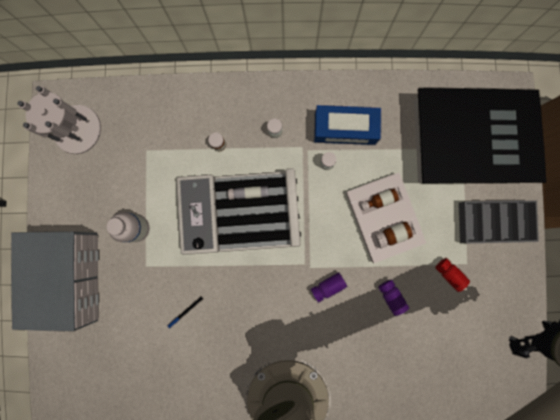

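The pictures show the wide jar at top-view pixel (395,234), the bottle at (380,200), the mixer around (240,212) and the toggle at about (195,212). Next I'll zoom in for exact yaws.

```bash
cat > h.py <<'E'
import numpy as np, cv2
from station import robot
def cam(n):
    i=robot.camera_info(n); return np.array(i["K"]),np.array(i["dist_coeffs"]),np.array(i["rvec"],float),np.array(i["tvec"],float)
def unproj(n,uv,z):
    K,d,r,t=cam(n); R=cv2.Rodrigues(r)[0]
    p=cv2.undistortPoints(np.array(uv,float).reshape(-1,1,2),K,d).reshape(-1,2)
    D=np.c_[p,np.ones(len(p))]@R; C=-R.T@t.ravel()
    return C+D*((z-C[2])/D[:,2])[:,None]
def proj(n,P):
    K,d,r,t=cam(n); return cv2.projectPoints(np.array(P,float).reshape(-1,1,3),r,t,K,d)[0].reshape(-1,2)
def crop(im,box,s,name):
    x0,y0,x1,y1=box; cv2.imwrite(name,cv2.resize(np.ascontiguousarray(im[y0:y1,x0:x1,::-1]),None,fx=s,fy=s,interpolation=cv2.INTER_CUBIC))
E
python3 - <<'E'
from h import *
im=robot.read_camera("top")
crop(im,(170,160,310,260),5,"pics/t1.png"); crop(im,(340,165,440,265),6,"pics/t2.png")
im=robot.read_camera("scene"); crop(im,(250,190,400,305),5,"pics/s1.png")
E
```

```text
(no output)
```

View pics/t1.png

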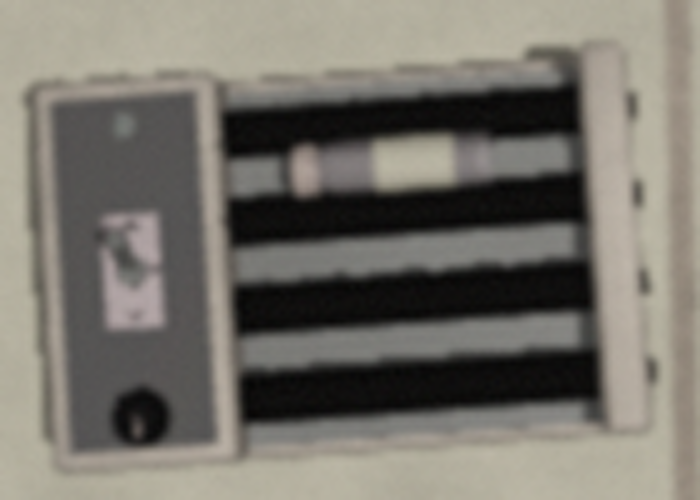

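View pics/t2.png

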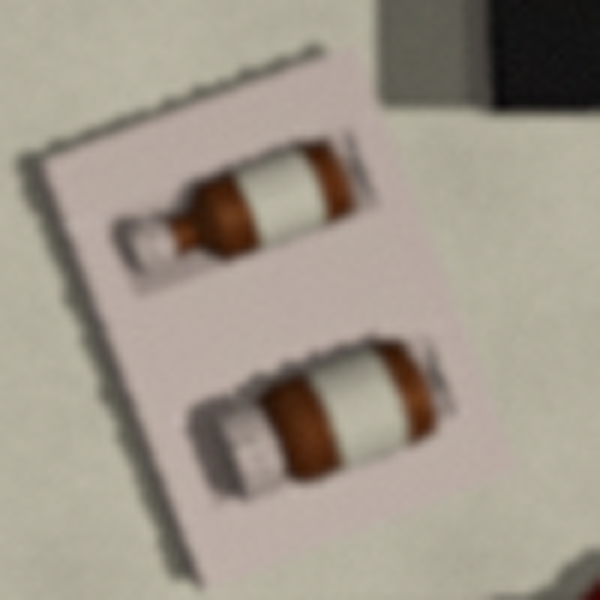

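View pics/s1.png

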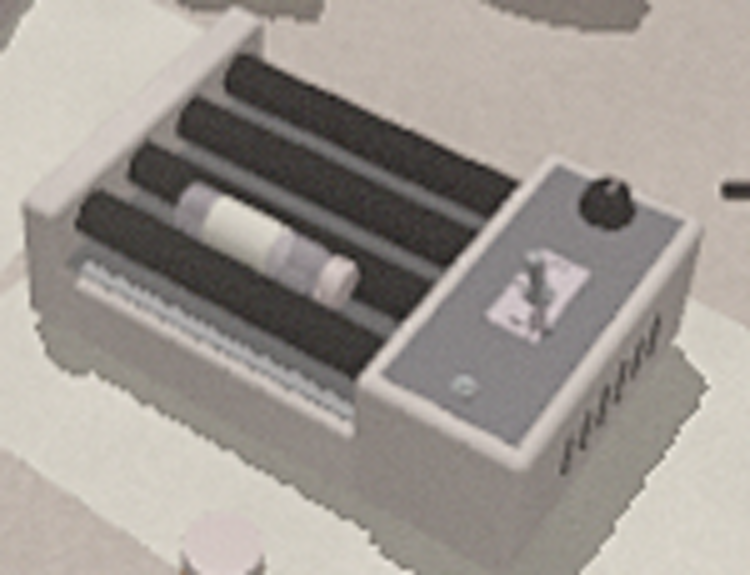

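```bash
python3 - <<'E'
from h import *
from scipy.optimize import least_squares
def fit(obj,z,obs,x0):
    def W(p):
        c,s=np.cos(p[2]),np.sin(p[2]); o=np.array(obj)
        return lambda idx:np.c_[p[0]+c*o[idx,0]-s*o[idx,1],p[1]+s*o[idx,0]+c*o[idx,1],np.full(len(idx),z)]
    def f(p): return np.concatenate([(proj(n,W(p)(idx))-uv).ravel() for n,idx,uv in obs])
    r=least_squares(f,x0,loss='soft_l1'); print(r.x[:2].round(4),np.degrees(r.x[2]).round(2)); print(r.fun.reshape(-1,2).round(1).tolist()); return r.x
T=lambda a:np.array(a)/5+[170,160]-.4
S=lambda a:np.array(a)/5+[250,190]-.4
mo=np.array([(105,160),(105,60),(-105,60),(-105,160),(105,-135),(105,-160),(-105,-160),(-105,-135)])/1000
ot=("top",list(range(8)),T([(32,92),(215,78),(238,455),(60,468),(580,42),(622,40),(650,428),(608,432)]))
os=("scene",[2,3,0,1,6,7,5],S([(550,160),(703,228),(522,465),(362,378),(245,10),(262,30),(28,205)]))
m=fit(mo,.105,[ot],[.54,.125,.05]); fit(mo,.105,[os],[.54,.125,.05]); m=fit(mo,.105,[ot,os],[.54,.125,.05])
T2=lambda a:np.array(a)/6+[340,165]-.4
to=np.array([(107.5,80),(107.5,-80),(-107.5,80),(-107.5,-80)])/1000
t=fit(to,.034,[("top",[0,1,2,3],T2([(42,160),(350,48),(205,585),(515,470)]))],[.51,-.287,.3])
c,s=np.cos(t[2]),np.sin(t[2])
print("nests",[(t[0]+c*k,t[1]+s*k) for k in(-.052,.052)])
# jar outline: shoulders/base edges mid (z of axis)
a=unproj("top",T2([(236,465),(432,389)]),.051);print(a)
d=a[1]-a[0];print("jar yaw",np.degrees(np.arctan2(d[0],-d[1])),np.linalg.norm(d))
c,s=np.cos(m[2]),np.sin(m[2]);R=np.array([[c,-s],[s,c]])
for n,p in dict(front_gap=(-.048,-.0375),rollers=(0,-.0375)).items(): print(n,m[:2]+R@p)
for n in("top","scene"):
    for l in("switch_pivot","front_gap","rollers"):
        robot.read_camera(n); d=robot.place_of(l,n); print(n,l,d[:1])
K,d,r,t=cam("top");print("cam",-cv2.Rodrigues(r)[0].T@t.ravel())
E
```

```text
[0.5382 0.124 ] 3.34
[[-0.3, -1.7], [-0.1, -1.9], [0.5, 1.3], [-1.2, 1.4], [-0.4, -0.3], [0.5, -0.6], [1.0, 0.5], [-0.0, 0.4]]
[0.5432 0.1284] 3.09
[[0.4, -1.7], [2.1, -0.4], [0.9, 3.2], [-1.9, 1.7], [-2.1, -0.9], [1.2, -1.8], [-2.2, -0.2]]
[0.5392 0.1248] 3.18
[[-0.5, -2.2], [-0.3, -2.3], [0.0, 0.9], [-1.6, 0.8], [-0.6, -0.5], [0.3, -0.8], [0.6, 0.3], [-0.5, 0.2], [-0.0, -3.1], [1.6, -1.9], [0.6, 1.3], [-2.1, 0.0], [-2.3, -2.0], [1.0, -3.0], [-2.2, -1.6]]
[ 0.5175 -0.2869] 19.43
[[-0.3, 0.0], [0.5, -0.7], [-0.4, 0.9], [0.2, -0.1]]
nests [(np.float64(0.4684140842220861), np.float64(-0.30419868169873215)), (np.float64(0.5664939312930171), np.float64(-0.26961048141969496))]
[[ 0.44769193 -0.26091929  0.051     ]
 [ 0.48096419 -0.3539959   0.051     ]]
jar yaw 19.670533232654012 0.09884482180516162
front_gap [0.49333314 0.08468555]
rollers [0.54125936 0.08734589]
top switch_pivot [{'location': [0.5309, 0.2344, 0.1067], 'confidence': 0.85}]
top front_gap [{'location': [0.4694, -0.3002, 0.0513], 'confidence': 0.68}]
top rollers [{'location': [0.5401, 0.0835, 0.0797], 'confidence': 0.82}]
scene switch_pivot [{'location': [0.533, 0.2344, 0.1086], 'confidence': 0.94}]
scene front_gap [{'location': [0.4905, 0.0858, 0.1166], 'confidence': 0.55}]
scene rollers [{'location': [0.5415, 0.0861, 0.0833], 'confidence': 0.57}]
cam [ 0.45908382 -0.00518195  1.31364312]
```

```bash
cat > go.py <<'E'
import sys
from h import *
from scipy.spatial.transform import Rotation as Ro
# usage: go.py x y z yawdeg(of jaw axis)
x,y,z,yaw=map(float,sys.argv[1:5])
s=robot.get_state();R=np.array(s["orientation"]);p=np.array(s["tool_pos"])
a=np.radians(yaw);Y=np.array([np.cos(a),np.sin(a),0]);Z=np.array([0,0,-1.]);
Rt=np.c_[np.cross(Y,Z),Y,Z]
rv=Ro.from_matrix(R.T@Rt).as_rotvec()/2
d=R.T@(np.array([x,y,z])-p)/.08
print("t",round(s["time"],2),"p",p.round(4),"open",round(s["opening"],4),"F",np.round(s["ft_force"],1),"j1,7",np.round(s["joints"][[0,6]],1))
print("shift",d.round(3),"turn",rv.round(3),"rows",np.ceil(max(np.linalg.norm(d)*80/41.7,np.degrees(np.linalg.norm(rv)*2)/7.16)))
E
python3 go.py 0.5 -0.25 0.23 3.2
```

```text
t 1.7 p [ 0.2248 -0.5832  0.2313] open 0.0852 F [-0.4 -0.7 -0.5] j1,7 [65.3 -2.7]
shift [ 4.708 -2.649  0.016] turn [-0.    -0.    -0.629] rows 11.0
```

{"api": "play_rows", "payload": {"motion": "1 0.5 -0.28 -0.1 0 0 -0.06; 1 1 -0.56 -0.2 0 0 -0.12; 1 1 -0.56 -0.2 0 0 -0.18", "force": 30}}

```text
time: 1.95
tool_pos: [0.2895, -0.5078, 0.2488]
orientation: [[0.738, 0.675, 0.004], [0.675, -0.738, 0.001], [0.003, 0.002, -1.0]]
ft_force: [2.4, -0.7, 1.1]
opening: 0.085
```

```bash
python3 go.py 0.5 -0.25 0.24 3.2
```

```text
t 1.95 p [ 0.2895 -0.5078  0.2488] open 0.085 F [ 2.4 -0.7  1.1] j1,7 [61.2  8.7]
shift [ 4.116 -0.6    0.123] turn [ 0.002 -0.001 -0.443] rows 8.0
```

{"api": "play_rows", "payload": {"motion": "1 0.5 -0.07 0 0 0 -0.06; 1 1 -0.14 0 0 0 -0.12; 1 1 -0.15 0 0 0 -0.18"}}

```text
time: 2.2
tool_pos: [0.3471, -0.4382, 0.2498]
orientation: [[0.438, 0.899, 0.008], [0.899, -0.438, 0.003], [0.006, 0.006, -1.0]]
ft_force: [1.3, 0.7, -0.0]
opening: 0.0854
```

```bash
python3 go.py 0.5 -0.25 0.24 3.2
```

```text
t 2.2 p [ 0.3471 -0.4382  0.2498] open 0.0854 F [ 1.3  0.7 -0. ] j1,7 [57.3 20.7]
shift [2.951 0.688 0.143] turn [ 0.003 -0.002 -0.254] rows 6.0
```

{"api": "play_rows", "payload": {"motion": "1 0.5 0.12 0 0 0 -0.06; 1 1 0.23 0 0 0 -0.12; 1 1 0.23 0 0 0 -0.18"}}

```text
time: 2.45
tool_pos: [0.404, -0.3675, 0.251]
orientation: [[0.079, 0.997, 0.011], [0.997, -0.079, 0.005], [0.006, 0.01, -1.0]]
ft_force: [1.4, 1.6, -0.3]
opening: 0.0858
```

```bash
python3 go.py 0.533 0.2 0.23 3.2
```

```text
t 2.45 p [ 0.404  -0.3675  0.251 ] open 0.0858 F [ 1.4  1.6 -0.3] j1,7 [53.  32.1]
shift [7.198 1.043 0.315] turn [ 0.005 -0.003 -0.068] rows 14.0
```

{"api": "play_rows", "payload": {"motion": "1 0.5 0.3 0 0 0 -0.06; 1 1 0.6 0 0 0 -0.07; 1 1 0.6 0 0 0 -0.07"}}

```text
time: 2.7
tool_pos: [0.4614, -0.2861, 0.2524]
orientation: [[-0.069, 0.998, 0.013], [0.998, 0.069, 0.007], [0.006, 0.013, -1.0]]
ft_force: [-0.0, -0.2, 0.0]
opening: 0.0851
```

{"api": "play_rows", "payload": {"motion": "1 0.5 0.2 0 0 0 0; 1 1 0.4 0 0 0 0; 1 1 0.4 0 0 0 0"}}

```text
time: 2.95
tool_pos: [0.4904, -0.196, 0.254]
orientation: [[-0.079, 0.997, 0.015], [0.997, 0.078, 0.009], [0.008, 0.015, -1.0]]
ft_force: [0.8, 1.0, 1.0]
opening: 0.0855
```

```bash
python3 go.py 0.533 0.2 0.23 3.2
```

```text
t 2.95 p [ 0.4904 -0.196   0.254 ] open 0.0855 F [0.8 1.  1. ] j1,7 [40.3 19.8]
shift [4.891 0.915 0.354] turn [ 0.008 -0.004  0.011] rows 10.0
```

{"api": "play_rows", "payload": {"motion": "1 0.5 0.1 0 0.008 -0.004 0.011; 1 1 0.2 0 0.008 -0.004 0.011; 1 1 0.2 0 0.008 -0.004 0.011"}}

```text
time: 3.2
tool_pos: [0.5012, -0.1063, 0.2557]
orientation: [[-0.067, 0.998, 0.001], [0.998, 0.067, 0.003], [0.003, 0.001, -1.0]]
ft_force: [0.5, 1.2, 0.2]
opening: 0.0852
```

{"api": "play_rows", "payload": {"motion": "1 0.5 0.1 0 0 0 0; 1 1 0.2 0 0 0 0; 1 1 0.2 0 0 0 0"}}

```text
time: 3.45
tool_pos: [0.512, -0.0171, 0.2567]
orientation: [[-0.077, 0.997, 0.002], [0.997, 0.077, 0.006], [0.006, 0.003, -1.0]]
ft_force: [0.4, 1.4, 0.6]
opening: 0.0858
```

{"api": "play_rows", "payload": {"motion": "1 0.5 0.1 0 0 0 0; 1 1 0.2 0 0 0 0; 1 1 0.2 0 0 0 0"}}

```text
time: 3.7
tool_pos: [0.5213, 0.0721, 0.2579]
orientation: [[-0.086, 0.996, 0.003], [0.996, 0.086, 0.01], [0.009, 0.004, -1.0]]
ft_force: [-1.1, 0.7, 0.6]
opening: 0.0855
```

```bash
python3 go.py 0.5333 0.2358 0.2 3.2
```

```text
t 3.7 p [0.5213 0.0721 0.2579] open 0.0855 F [-1.1  0.7  0.6] j1,7 [ 20.  -11.7]
shift [2.019 0.322 0.744] turn [ 0.002 -0.005  0.015] rows 5.0
```

{"api": "play_rows", "payload": {"motion": "1 0.5 0.1 0 0.002 -0.005 0.015; 1 1 0.16 0 0.002 -0.005 0.015; 1 1 0.16 0 0.002 -0.005 0.015; 1 1 0.16 0 0.002 -0.005 0.015"}}

```text
time: 4.03
tool_pos: [0.5263, 0.1573, 0.2589]
orientation: [[-0.064, 0.998, 0.0], [0.998, 0.064, 0.001], [0.001, 0.0, -1.0]]
ft_force: [0.2, -0.0, -1.0]
opening: 0.0854
```

```bash
python3 go.py 0.5333 0.2358 0.19 3.2
```

```text
t 4.03 p [0.5263 0.1573 0.2589] open 0.0854 F [ 0.2 -0.  -1. ] j1,7 [ 11.4 -23.9]
shift [0.972 0.15  0.862] turn [ 0.    -0.001  0.004] rows 3.0
```

{"api": "play_rows", "payload": {"motion": "1 0.5 0.08 0.3 0 0 0.004; 1 0.97 0.15 0.7 0 0 0.004; 1 0.97 0.15 0.85 0 0 0.004; 1 0.97 0.15 0.85 0 0 0.004; 1 0.97 0.15 0.85 0 0 0.004; 1 0.97 0.15 0.85 0 0 0.004"}}

```text
time: 4.53
tool_pos: [0.5342, 0.234, 0.1917]
orientation: [[-0.054, 0.999, 0.001], [0.999, 0.054, 0.001], [0.001, 0.001, -1.0]]
ft_force: [-0.3, -0.0, 0.7]
opening: 0.0855
```

```bash
python3 go.py 0.5333 0.2358 0.127 3.2
python3 - <<'E'
from h import *
for n in("top","scene"):
    im=robot.read_camera(n)
    u,v=proj(n,[[.533,.236,.14]])[0].astype(int); print(u,v)
    crop(im,(u-50,v-50,u+50,v+50),6,f"pics/tog_{n}.png")
E
```

```text
t 4.53 p [0.5342 0.234  0.1917] open 0.0855 F [-0.3 -0.   0.7] j1,7 [  3.  -34.5]
shift [ 0.022 -0.011  0.808] turn [ 0.    -0.    -0.001] rows 2.0
192 212
359 239
```

View pics/tog_scene.png

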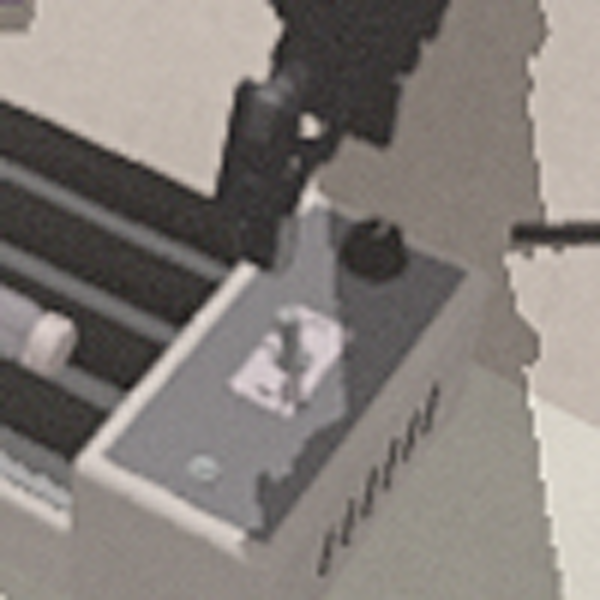

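{"api": "play_rows", "payload": {"motion": "1 0.02 -0.01 0.3 0 0 0; 1 0.02 -0.01 0.6 0 0 0; 1 0.02 -0.01 0.81 0 0 0; 1 0.02 -0.01 0.81 0 0 0; 1 0.02 -0.01 0.81 0 0 0"}}

```text
time: 5.05
tool_pos: [0.5343, 0.2346, 0.1282]
orientation: [[-0.052, 0.999, 0.002], [0.999, 0.052, 0.001], [0.001, 0.002, -1.0]]
ft_force: [0.3, -0.1, 0.5]
opening: 0.0855
```

{"api": "play_rows", "payload": {"motion": "0.5 0 0 0 0 0 0; 0.4 0 0 0 0 0 0; 0.4 0 0 0 0 0 0;0.3 0 0 0 0 0 0; 0.3 0 0 0 0 0 0; 0.22 0 0 0 0 0 0;0.22 0 0 0 0 0 0;0.22 0 0 0 0 0 0;0.22 0 0 0 0 0 0", "force": 30}}

```text
time: 5.8
tool_pos: [0.5342, 0.2346, 0.1282]
orientation: [[-0.052, 0.999, 0.002], [0.999, 0.052, 0.001], [0.001, 0.002, -1.0]]
ft_force: [0.5, 0.3, 0.4]
opening: 0.0187
```

```bash
python3 go.py 0.5333 0.2358 0.127 3.2
```

```text
t 5.8 p [0.5342 0.2346 0.1282] open 0.0187 F [0.5 0.3 0.4] j1,7 [  2.3 -36.4]
shift [ 0.015 -0.011  0.015] turn [ 0.001 -0.    -0.002] rows 1.0
```

{"api": "play_rows", "payload": {"motion": "0.1 0 0 0 0 0 0; 0.1 0 0 0 0 0 0; 0.1 0 0 0 0 0 0; 0.1 0 0 0 0 0 0", "force": 20}}

```text
time: 6.13
tool_pos: [0.534, 0.2346, 0.1282]
orientation: [[-0.052, 0.999, 0.002], [0.999, 0.052, 0.001], [0.001, 0.002, -1.0]]
ft_force: [-1.4, -0.4, 2.8]
opening: 0.0103
```

{"api": "play_rows", "payload": {"motion": "0.4 0 0 0 0 0 0; 0.7 0 0 0 0 0 0; 0.7 0 0 0 0 0 0; 0.7 0 0 -0.5 0 0 0; 0.7 0 0 -1 0 0 0; 0.7 0 0 -1 0 0 0; 0.7 -0.6 0 -1 0 0 0; 0.7 -1 -0.3 -1 0 0 0; 1 -1 -0.3 -1 0 0 0"}}

```text
time: 6.88
tool_pos: [0.5129, 0.1458, 0.2068]
orientation: [[-0.044, 0.999, -0.0], [0.999, 0.044, -0.004], [-0.004, -0.001, -1.0]]
ft_force: [1.0, 0.2, 0.6]
opening: 0.0702
```

```bash
python3 go.py 0.46 -0.2 0.2 19.5
python3 - <<'E'
from h import *
for n in("top","scene"):
    im=robot.read_camera(n)
    u,v=proj(n,[[.533,.236,.14]])[0].astype(int)
    crop(im,(u-40,v-40,u+40,v+40),7,f"pics/tog2_{n}.png")
    print(robot.place_of("toggle_tip",n)[:2])
E
```

```text
t 6.88 p [0.5129 0.1458 0.2068] open 0.0702 F [1.  0.2 0.6] j1,7 [ 12.9 -24.8]
shift [-4.289 -0.852  0.103] turn [-0.001  0.002 -0.148] rows 9.0
[]
[{'location': [0.5321, 0.2367, 0.1495], 'confidence': 0.49}, {'location': [0.7399, 0.1888, 0.0014], 'confidence': 0.39}]
```

View pics/tog2_scene.png

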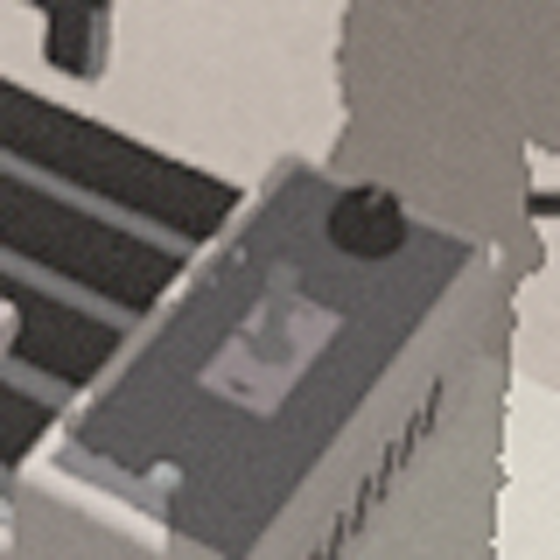

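View pics/tog2_top.png

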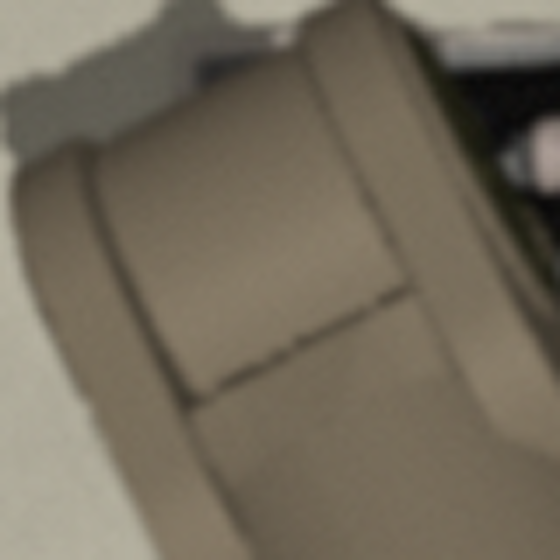

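Lever upright, with its estimated tip at (0.532, 0.237, 0.150), so the toggle is at off. Next, the jar.

{"api": "play_rows", "payload": {"motion": "1 -0.5 -0.1 0 0 0 0; 1 -1 -0.2 0 0 0 0; 1 -1 -0.2 0 0 0 0; 1 -1 -0.2 0 0 0 0"}}

```text
time: 7.42
tool_pos: [0.5029, 0.0715, 0.2083]
orientation: [[-0.048, 0.999, 0.003], [0.999, 0.048, 0.001], [0.0, 0.003, -1.0]]
ft_force: [-0.2, 0.6, 0.9]
opening: 0.0856
```

{"api": "play_rows", "payload": {"motion": "1 -0.5 -0.1 0 0 0 0; 1 -1 -0.1 0 0 0 0; 1 -1 -0.1 0 0 0 0; 1 -1 -0.1 0 0 0 0"}}

```text
time: 7.75
tool_pos: [0.4995, -0.0095, 0.2081]
orientation: [[-0.046, 0.999, 0.003], [0.999, 0.046, 0.001], [0.001, 0.003, -1.0]]
ft_force: [-1.1, 0.6, 0.4]
opening: 0.0857
```

{"api": "play_rows", "payload": {"motion": "1 -0.5 0 0 0 0 -0.05; 1 -1 0 0 0 0 -0.1; 1 -1 0 0 0 0 -0.148; 1 -1 0 0 0 0 -0.148"}}

```text
time: 8.08
tool_pos: [0.504, -0.0893, 0.2078]
orientation: [[-0.339, 0.941, 0.003], [0.941, 0.339, 0.002], [0.0, 0.004, -1.0]]
ft_force: [-0.3, 1.1, -0.3]
opening: 0.0853
```

```bash
python3 go.py 0.467 -0.305 0.15 19.5
```

```text
t 8.08 p [ 0.504  -0.0893  0.2078] open 0.0853 F [-0.3  1.1 -0.3] j1,7 [34.6 21.4]
shift [-2.38  -1.352  0.717] turn [ 0.002 -0.     0.003] rows 6.0
```

{"api": "play_rows", "payload": {"motion": "1 -0.5 -0.3 0 0 0 0; 1 -1 -0.6 0 0 0 0; 1 -1 -0.6 0 0 0 0; 1 -1 -0.6 0 0 0 0"}}

```text
time: 8.42
tool_pos: [0.486, -0.1823, 0.2074]
orientation: [[-0.334, 0.943, 0.003], [0.943, 0.334, 0.002], [0.001, 0.004, -1.0]]
ft_force: [-0.7, -0.0, -1.6]
opening: 0.0854
```

{"api": "play_rows", "payload": {"motion": "1 -0.5 -0.3 0.1 0 0 0; 1 -1 -0.6 0.2 0 0 0; 1 -1 -0.6 0.2 0 0 0; 1 -1 -0.6 0.2 0 0 0"}}

```text
time: 8.75
tool_pos: [0.4671, -0.2754, 0.19]
orientation: [[-0.329, 0.944, 0.002], [0.944, 0.329, 0.002], [0.002, 0.002, -1.0]]
ft_force: [-0.0, -0.1, 0.6]
opening: 0.0853
```

```bash
python3 go.py 0.467 -0.305 0.13 19.5
```

```text
t 8.75 p [ 0.4671 -0.2754  0.19  ] open 0.0853 F [-0.  -0.1  0.6] j1,7 [47.5 41.4]
shift [-0.35  -0.125  0.749] turn [ 0.001 -0.001 -0.002] rows 2.0
```

{"api": "play_rows", "payload": {"motion": "1 -0.2 -0.06 0.2 0 0 -0.002; 1 -0.35 -0.12 0.5 0 0 -0.002; 1 -0.35 -0.12 0.75 0 0 -0.002; 1 -0.35 -0.12 0.75 0 0 -0.002; 1 -0.35 -0.12 0.75 0 0 -0.002"}}

```text
time: 9.17
tool_pos: [0.4686, -0.3016, 0.1295]
orientation: [[-0.335, 0.942, 0.001], [0.942, 0.335, 0.005], [0.004, 0.002, -1.0]]
ft_force: [1.1, -0.7, 0.3]
opening: 0.0855
```

```bash
python3 go.py 0.467 -0.305 0.039 19.5
python3 - <<'E'
from h import *
im=robot.read_camera("scene")
crop(im,(170,140,290,240),6,f"pics/jar_s.png")
E
```

```text
t 9.17 p [ 0.4686 -0.3016  0.1295] open 0.0855 F [ 1.1 -0.7  0.3] j1,7 [48.3 42.9]
shift [-0.039 -0.036  1.131] turn [ 0.001 -0.002  0.001] rows 3.0
```

View pics/jar_s.png

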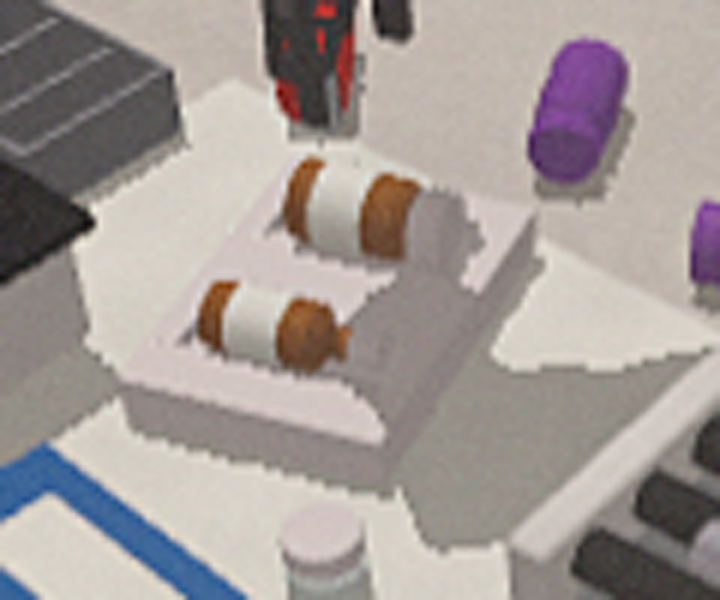

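{"api": "play_rows", "payload": {"motion": "1 -0.03 -0.03 0.3 0 0 0; 1 -0.03 -0.03 0.6 0 0 0; 1 -0.03 -0.03 0.9 0 0 0; 1 -0.03 -0.03 0.9 0 0 0; 1 -0.03 -0.03 0.9 0 0 0"}}

```text
time: 9.63
tool_pos: [0.4687, -0.3039, 0.0597]
orientation: [[-0.337, 0.942, 0.003], [0.942, 0.337, 0.004], [0.003, 0.004, -1.0]]
ft_force: [0.6, -0.4, 1.6]
opening: 0.0856
```

```bash
python3 go.py 0.467 -0.305 0.039 19.5
```

```text
t 9.63 p [ 0.4687 -0.3039  0.0597] open 0.0856 F [ 0.6 -0.4  1.6] j1,7 [47.7 41.5]
shift [-0.007 -0.026  0.259] turn [ 0.002 -0.001  0.002] rows 1.0
```

{"api": "play_rows", "payload": {"motion": "1 0 -0.02 0.15 0.002 -0.001 0.002; 1 0 -0.02 0.26 0.002 -0.001 0.002; 1 0 -0.02 0.26 0.002 -0.001 0.002; 0.75 0 -0.02 0.26 0.002 -0.001 0.002; 0.65 0 -0.02 0.26 0.002 -0.001 0.002; 0.5 0 -0.02 0.26 0.002 -0.001 0.002; 0.4 0 -0.02 0.26 0.002 -0.001 0.002; 0.4 0 -0.02 0.26 0.002 -0.001 0.002; 0.4 0 -0.02 0.26 0.002 -0.001 0.002", "force": 35}}

```text
time: 10.38
tool_pos: [0.4691, -0.3041, 0.04]
orientation: [[-0.334, 0.943, 0.003], [0.943, 0.334, 0.0], [-0.001, 0.003, -1.0]]
ft_force: [4.6, 2.5, 5.4]
opening: 0.0488
```

```bash
python3 go.py 0.467 -0.305 0.039 19.5
```

```text
t 10.38 p [ 0.4691 -0.3041  0.04  ] open 0.0488 F [4.6 2.5 5.4] j1,7 [47.2 40.6]
shift [-0.002 -0.028  0.013] turn [0.001 0.    0.   ] rows 1.0
```

{"api": "play_rows", "payload": {"motion": "0.4 0 0 -0.1 0 0 0; 0.4 0 0 -0.3 0 0 0; 0.4 0 0 -0.6 0 0 0; 0.4 0 0 -0.9 0 0 0; 0.4 0 0 -1 0 0 0; 0.4 0 0 -1 0 0 0"}}

```text
time: 10.88
tool_pos: [0.4694, -0.3052, 0.1223]
orientation: [[-0.333, 0.943, 0.005], [0.943, 0.333, -0.003], [-0.004, 0.004, -1.0]]
ft_force: [0.2, -0.2, -0.8]
opening: 0.049
```

{"api": "play_rows", "payload": {"motion": "0.4 0.1 0 -0.3 0 0 0; 0.4 0.2 0 -0.6 0 0 0; 0.4 0.5 0.1 -0.9 0 0 0; 0.4 0.8 0.2 -1 0 0 0; 0.4 1 0.2 -1 0 0 0; 0.4 1 0.2 -1 0 0 0"}}

```text
time: 11.38
tool_pos: [0.4569, -0.2203, 0.2013]
orientation: [[-0.338, 0.941, 0.004], [0.941, 0.338, -0.001], [-0.003, 0.003, -1.0]]
ft_force: [-0.9, -0.4, -1.3]
opening: 0.0488
```

```bash
python3 go.py 0.493 0.085 0.2 3.2
python3 - <<'E'
from h import *
im=robot.read_camera("scene")
crop(im,(150,80,350,220),4,f"pics/lift.png")
E
```

```text
t 11.38 p [ 0.4569 -0.2203  0.2013] open 0.0488 F [-0.9 -0.4 -1.3] j1,7 [45.5 38. ]
shift [3.441 1.713 0.013] turn [0.002 0.001 0.144] rows 8.0
```

View pics/lift.png

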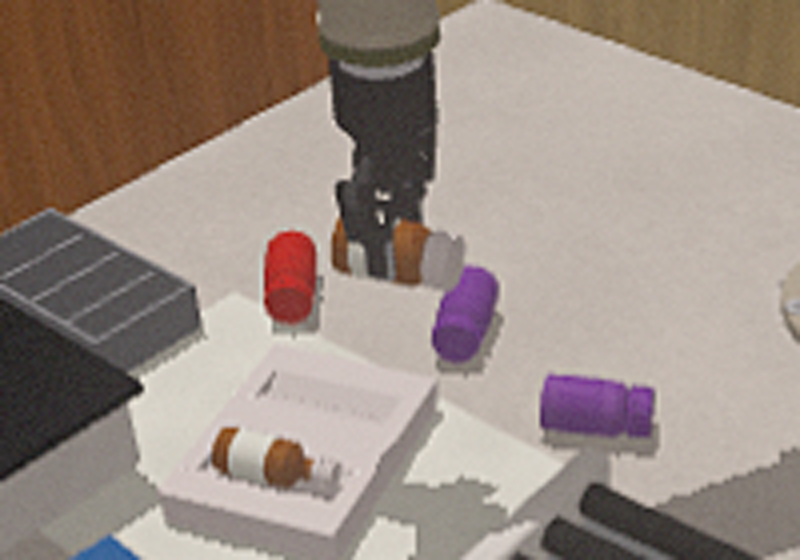

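{"api": "play_rows", "payload": {"motion": "0.4 0.4 0.2 0 0 0 0.04; 0.4 0.8 0.4 0 0 0 0.09; 0.4 1 0.5 0 0 0 0.144; 0.4 1 0.5 0 0 0 0.144"}}

```text
time: 11.77
tool_pos: [0.4675, -0.1296, 0.1995]
orientation: [[-0.052, 0.999, 0.002], [0.999, 0.052, -0.0], [-0.0, 0.002, -1.0]]
ft_force: [0.3, 1.0, -1.6]
opening: 0.0489
```

{"api": "play_rows", "payload": {"motion": "0.4 0.4 0.1 0 0 0 0; 0.4 0.8 0.2 0 0 0 0; 0.4 1 0.2 0 0 0 0; 0.4 1 0.2 0 0 0 0"}}

```text
time: 12.1
tool_pos: [0.4791, -0.0457, 0.1983]
orientation: [[-0.058, 0.998, -0.0], [0.998, 0.058, 0.001], [0.001, -0.0, -1.0]]
ft_force: [-0.0, -0.9, -1.9]
opening: 0.0489
```

```bash
python3 go.py 0.493 0.085 0.2 3.2
```

```text
t 12.1 p [ 0.4791 -0.0457  0.1983] open 0.0489 F [-0.  -0.9 -1.9] j1,7 [32.2  1.4]
shift [ 1.621  0.269 -0.019] turn [-0.    -0.001  0.001] rows 4.0
```

{"api": "play_rows", "payload": {"motion": "0.4 0.4 0.06 0 0 0 0; 0.4 0.8 0.15 0 0 0 0; 0.4 1 0.2 0 0 0 0; 0.4 1 0.2 0 0 0 0"}}

```text
time: 12.43
tool_pos: [0.4905, 0.0377, 0.1975]
orientation: [[-0.063, 0.998, -0.001], [0.998, 0.063, 0.003], [0.003, -0.001, -1.0]]
ft_force: [-0.2, -0.3, -1.1]
opening: 0.0487
```

{"api": "play_rows", "payload": {"motion": "0.4 0.3 0.05 0 0 0 0; 0.4 0.5 0.07 0 0 0 0; 0.4 0.54 0.07 0 0 0 0; 0.4 0.54 0.07 0 0 0 0; 0.4 0.54 0.07 0 0 0 0; 0.4 0.54 0.07 0 0 0 0"}}

```text
time: 12.93
tool_pos: [0.4935, 0.0789, 0.1971]
orientation: [[-0.061, 0.998, -0.002], [0.998, 0.061, 0.002], [0.002, -0.002, -1.0]]
ft_force: [1.4, -0.7, -1.8]
opening: 0.0491
```

```bash
python3 go.py 0.493 0.085 0.13 3.2
python3 - <<'E'
from h import *
im=robot.read_camera("scene")
crop(im,(230,120,430,270),4,f"pics/over.png")
p=robot.get_state()["tool_pos"]; a=np.radians(3.2); y=np.array([-np.sin(a),np.cos(a),0])
c=p+[0,0,.011]
print((proj("scene",[c-y*.0475,c,c+y*.0475])-[230,120])*4)
E
```

```text
t 12.93 p [0.4935 0.0789 0.1971] open 0.0491 F [ 1.4 -0.7 -1.8] j1,7 [ 21.6 -15.1]
shift [ 0.075 -0.     0.839] turn [-0.001 -0.001  0.002] rows 2.0
[[302.16960805 244.1764945 ]
 [360.55564924 269.79704473]
 [421.20707175 296.44390081]]
```

View pics/over.png

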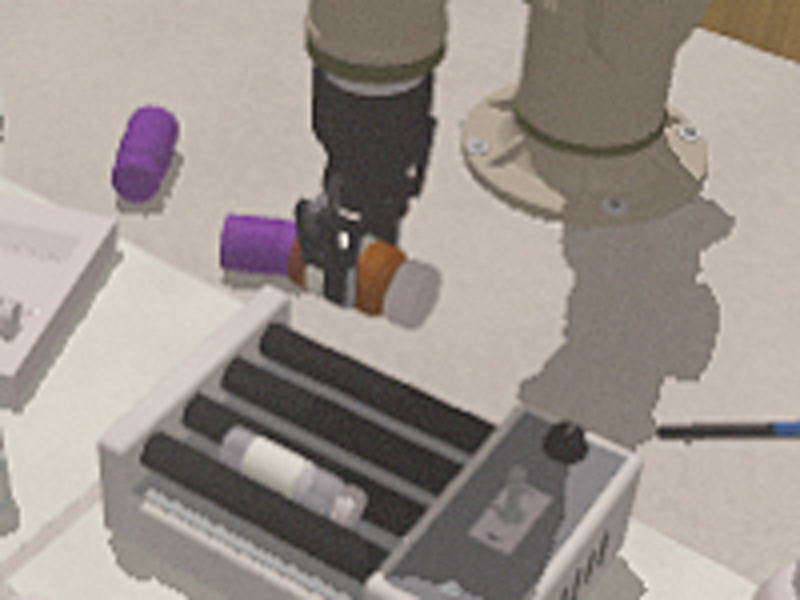

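{"api": "play_rows", "payload": {"motion": "0.4 0.03 0 0.2 0 0 0; 0.4 0.05 0 0.5 0 0 0.002; 0.4 0.05 0 0.8 0 0 0.002; 0.4 0.05 0 0.98 0 0 0.002; 0.4 0.05 0 0.98 0 0 0.002; 0.4 0.05 0 0.98 0 0 0.002"}}

```text
time: 13.48
tool_pos: [0.4928, 0.0823, 0.1186]
orientation: [[-0.056, 0.998, -0.003], [0.998, 0.056, 0.002], [0.002, -0.003, -1.0]]
ft_force: [1.0, 0.2, -1.6]
opening: 0.0484
```

```bash
python3 go.py 0.4932 0.085 0.103 3.2
```

```text
t 13.48 p [0.4928 0.0823 0.1186] open 0.0484 F [ 1.   0.2 -1.6] j1,7 [ 19.9 -18.7]
shift [0.032 0.007 0.194] turn [-0.002 -0.001 -0.   ] rows 1.0
```

{"api": "play_rows", "payload": {"motion": "0.4 0 0.006 0.05 -0.002 0 0; 0.4 0 0.006 0.1 -0.002 0 0; 0.4 0 0.006 0.15 -0.002 0 0; 0.4 0 0.006 0.15 -0.002 0 0; 0.4 0 0.006 0.15 -0.002 0 0"}}

```text
time: 13.9
tool_pos: [0.4933, 0.0823, 0.1066]
orientation: [[-0.056, 0.998, 0.001], [0.998, 0.056, 0.002], [0.002, 0.001, -1.0]]
ft_force: [-0.4, 0.1, -1.2]
opening: 0.0488
```

{"api": "play_rows", "payload": {"motion": "0.4 0 0 0.01 0 0 0; 0.4 0 0 0.025 0 0 0; 0.4 0 0 0.025 0 0 0; 0.4 0 0 0.025 0 0 0"}}

```text
time: 14.23
tool_pos: [0.4932, 0.0824, 0.1046]
orientation: [[-0.056, 0.998, 0.0], [0.998, 0.056, 0.002], [0.002, 0.001, -1.0]]
ft_force: [0.0, -0.7, -1.3]
opening: 0.0488
```

```bash
python3 go.py 0.4932 0.085 0.103 3.2
```

```text
t 14.23 p [0.4932 0.0824 0.1046] open 0.0488 F [ 0.  -0.7 -1.3] j1,7 [ 19.6 -19.3]
shift [0.033 0.002 0.021] turn [ 0.    -0.001 -0.   ] rows 1.0
```

{"api": "play_rows", "payload": {"motion": "0.4 0 0 0.012 0 0 0; 0.4 0 0 0.02 0 0 0; 0.4 0 0 0.02 0 0 0; 0.4 0 0 0.02 0 0 0"}}

```text
time: 14.57
tool_pos: [0.4932, 0.0824, 0.103]
orientation: [[-0.056, 0.998, 0.0], [0.998, 0.056, 0.002], [0.002, 0.001, -1.0]]
ft_force: [0.1, 0.2, -1.6]
opening: 0.0487
```

```bash
python3 go.py 0.4932 0.085 0.103 3.2
```

```text
t 14.57 p [0.4932 0.0824 0.103 ] open 0.0487 F [ 0.1  0.2 -1.6] j1,7 [ 19.5 -19.4]
shift [0.033 0.002 0.   ] turn [ 0.    -0.001 -0.   ] rows 1.0
```

{"api": "play_rows", "payload": {"motion": "0.4 0 0 0.01 0 0 0; 0.4 0 0 0.02 0 0 0; 0.4 0 0 0.02 0 0 0; 0.4 0 0 0.02 0 0 0"}}

```text
time: 14.9
tool_pos: [0.4934, 0.0825, 0.1027]
orientation: [[-0.056, 0.998, 0.001], [0.998, 0.056, 0.002], [0.001, 0.001, -1.0]]
ft_force: [-6.8, -2.0, 12.0]
opening: 0.0488
```

{"api": "play_rows", "payload": {"motion": "0.4 0 -0.01 -0.012 0 0 0; 0.4 0 -0.01 -0.012 0 0 0; 0.4 0 -0.01 -0.012 0 0 0"}}

```text
time: 15.15
tool_pos: [0.4926, 0.0824, 0.1036]
orientation: [[-0.056, 0.998, 0.001], [0.998, 0.056, 0.002], [0.001, 0.001, -1.0]]
ft_force: [0.6, 0.4, -1.5]
opening: 0.0488
```

{"api": "play_rows", "payload": {"motion": "0.4 0 0 0.01 0 0 0; 0.4 0 0 0.014 0 0 0; 0.4 0 0 0.014 0 0 0; 0.4 0 0 0.014 0 0 0"}}

```text
time: 15.48
tool_pos: [0.4932, 0.0825, 0.1028]
orientation: [[-0.056, 0.998, 0.002], [0.998, 0.056, 0.002], [0.002, 0.003, -1.0]]
ft_force: [1.9, 0.5, 2.9]
opening: 0.0486
```

{"api": "play_rows", "payload": {"motion": "0.6 0 0 0.008 0 0 0; 0.62 0 0 0.008 0 0 0; 0.66 0 0 0.008 0 0 0; 0.7 0 0 0.008 0 0 0; 0.75 0 0 0 0 0 0; 0.85 0 0 0 0 0 0; 0.85 0 0 0 0 0 0; 0.85 0 0 0 0 0 0"}}

```text
time: 16.15
tool_pos: [0.4932, 0.0825, 0.1028]
orientation: [[-0.056, 0.998, 0.002], [0.998, 0.056, 0.002], [0.002, 0.003, -1.0]]
ft_force: [-0.2, 0.0, -0.4]
opening: 0.0726
```

{"api": "play_rows", "payload": {"motion": "0.95 0 0 -0.1 0 0 0; 0.95 0 0 -0.3 0 0 0; 0.95 0 0 -0.7 0 0 0; 0.95 0 0 -1 0 0 0; 0.95 0 0 -1 0 0 0; 0.95 0 0 -1 0 0 0"}}

```text
time: 16.65
tool_pos: [0.4941, 0.0826, 0.1848]
orientation: [[-0.056, 0.998, 0.006], [0.998, 0.056, 0.002], [0.001, 0.006, -1.0]]
ft_force: [0.7, -0.2, -0.5]
opening: 0.0813
```

{"api": "play_rows", "payload": {"motion": "0.95 -0.2 0 -0.5 0 0 0; 0.95 -0.6 0 -1 0 0 0; 0.95 -1 0.2 -1 0 0 0; 0.95 -1 0.2 -1 0 0 0"}}

```text
time: 16.98
tool_pos: [0.5166, -0.0044, 0.2668]
orientation: [[-0.047, 0.999, 0.01], [0.999, 0.047, -0.002], [-0.002, 0.01, -1.0]]
ft_force: [-0.1, -1.8, -0.1]
opening: 0.0813
```

{"api": "play_rows", "payload": {"motion": "0.95 -0.5 0 0 0 0 0; 0.95 -1 0 0 0 0 0; 0.95 -1 0 0 0 0 0; 0.95 -1 0 0 0 0 0"}}

```text
time: 17.32
tool_pos: [0.5195, -0.0888, 0.2653]
orientation: [[-0.039, 0.999, 0.007], [0.999, 0.039, -0.002], [-0.002, 0.007, -1.0]]
ft_force: [0.1, 0.7, -0.9]
opening: 0.0811
```

{"api": "play_rows", "payload": {"motion": "0.95 -0.5 0 0 0 0 0; 0.95 -1 0 0 0 0 0; 0.95 -1 0 0 0 0 0; 0.95 -1 0 0 0 0 0"}}

```text
time: 17.65
tool_pos: [0.5218, -0.1712, 0.2639]
orientation: [[-0.034, 0.999, 0.005], [0.999, 0.034, -0.002], [-0.002, 0.005, -1.0]]
ft_force: [0.1, 1.2, 0.5]
opening: 0.0812
```

```bash
python3 go.py 0.4932 0.085 0.103 3.2
python3 - <<'E'
from h import *
for n in("top","scene"):
    im=robot.read_camera(n)
    crop(im,(250,170,400,290) if n=="scene" else (170,160,310,260),5,f"pics/end_{n}.png")
    for l in("jar","toggle_tip"): print(n,l,robot.place_of(l,n)[:4])
E
```

```text
t 17.65 p [ 0.5218 -0.1712  0.2639] open 0.0812 F [0.1 1.2 0.5] j1,7 [38.4 11.6]
shift [ 3.216 -0.257  2.005] turn [ 0.002  0.001 -0.011] rows 8.0
top jar [{'location': [0.4952, 0.0844, 0.1163], 'confidence': 0.84}, {'location': [0.3524, -0.4793, 0.0235], 'confidence': 0.74}, {'location': [0.3223, -0.118, 0.0245], 'confidence': 0.71}]
top toggle_tip [{'location': [0.5326, 0.2373, 0.1526], 'confidence': 0.52}]
scene jar [{'location': [0.4914, 0.0848, 0.114], 'confidence': 0.87}, {'location': [0.2926, -0.3005, 0.0251], 'confidence': 0.87}, {'location': [0.3457, -0.475, 0.0252], 'confidence': 0.75}, {'location': [0.3251, -0.1233, 0.0221], 'confidence': 0.61}]
scene toggle_tip [{'location': [0.5309, 0.2412, 0.1524], 'confidence': 0.43}]
```

View pics/end_top.png

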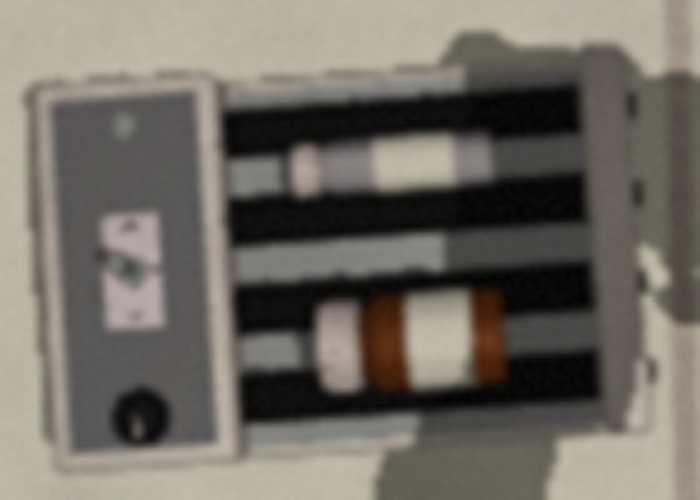

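View pics/end_scene.png

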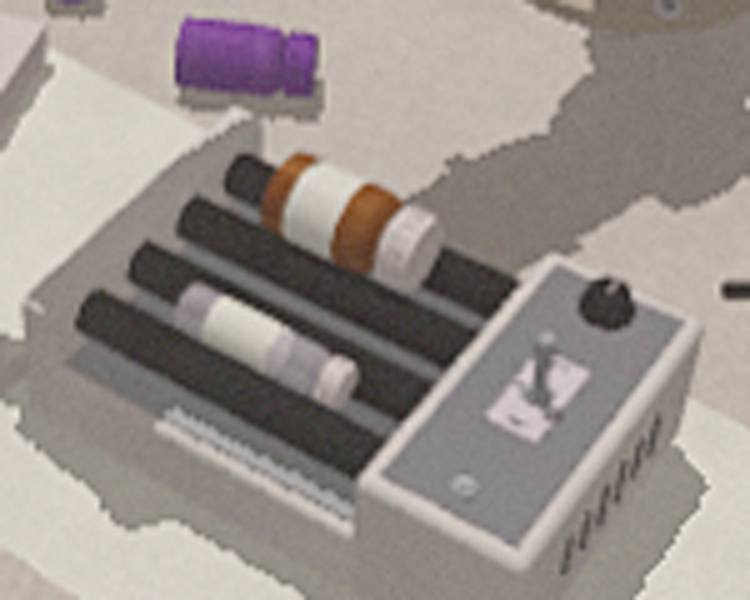

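The jar lies along the front gap with about the same slope as the rollers. The toggle stands upright, and the arm is clear.

```bash
python3 -c "
from station import robot
print(robot.close_job())"
```

```text
the job is handed in; nothing more can be done
None
```

I set the mixer's toggle to off first, then laid the wide-mouthed jar along the rollers in the gap nearest the robot. The job was handed in at about 18 s on the robot's clock, and it gave no verdict.

**Toggle:** I straddled the lever with the open jaws, centred on the pivot, and closed them until it stood upright, so it was never driven to the reverse side. After release and again at the end, both pictures showed it upright. The estimated tip was within about 3 mm of the pivot in x.

**Jar:** I lowered it until it touched lightly. The first touch was about 14 N, mostly on one roller, so I backed off, shifted just under 1 mm and touched again at about 3 N before opening.
- **Position:** the two cameras put its centre at (0.495, 0.084, 0.116) and (0.491, 0.085, 0.114). My target was (0.493, 0.085, 0.114), so the cameras disagree by 4 mm in x, which is within their stated accuracy.
- **Alignment:** by eye, its axis follows the rollers and its whole length rests on them.

**Other items:** the tube was in place in the last pictures. I did not re-measure the bottle, the small jars, the canister or the carton, but the arm made no unexpected contact. At hand-in the open gripper was well clear, 0.26 m above the bench.

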